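Stack two glue-ups under their pressing weights

TASK

Set up two glue-ups for pressing, working in this order: lay the drilled panel, holes up as it is, on the rectangular bed, put the caul on the panel and the bar weight on the caul; then lay the round blank on the round bed and stand the knobbed weight on it. Centre each piece on what is under it to within a centimetre, flat, with the long pieces lined up lengthwise with the bed, and set each down rather than dropping it. Leave the pencil, the chisel and the folding rule where they lie.

Things in the scene. Friction and masses are not known exactly. Their poses are not given: they have to be found in the camera images.
- long_bed: Rectangular pressing bed for the panel: a flat cork-faced pad fixed to the bench, 150 long (its x) x 80 wide (its y) x 12 high. Origin at the centre of its underside, z up; its top is 12 above the bench. Sizes in mm.
- round_bed: Round pressing bed for the blank: a flat cork-faced disc fixed to the bench, diameter 96, 12 high. Origin at the centre of its underside; its top is 12 above the bench. Sizes in mm.
- panel: Drilled panel: pale pine board, 130 long (x) x 56 wide (y) x 22 thick, with a row of six small dark dowel holes along one long edge of its top face. Lies flat, loose, 0.08 to 0.15 kg. Origin at the centre of its underside. Sizes in mm.
- caul: Caul: plain dark hardwood block without holes, 100 long (x) x 50 wide (y) x 26 thick. Lies flat, loose, 0.07 to 0.13 kg. Origin at the centre of its underside. Sizes in mm.
- bar_weight: Bar weight: dark iron block 80 long (x) x 46 wide (y) x 34 high, with a grip rib on top, 50 long (x) x 14 wide (y), reaching up to 51 in all. About 0.5 to 0.85 kg. Stands upright, loose. Origin at the centre of its underside. Sizes in mm.
- blank: Round blank: pale wooden disc, diameter 64, 28 thick, with a thin dark glue line round its edge. Lies flat, loose, 0.05 to 0.1 kg. Origin at the centre of its underside. Sizes in mm.
- knob_weight: Knobbed weight: round bright-steel weight, body of diameter 48 and 34 high, with a knob of diameter 24 on a neck of diameter 16 above it, 58 high in all. About 0.35 to 0.6 kg. Stands upright, loose. Origin at the centre of its underside. Sizes in mm.
- pencil: Bystander: flat carpenter's pencil, 136 long (x, its point to +x), 13 wide, 9 high, loose on the bench, leave it alone. Origin 60 from its blunt end, on its underside. Sizes in mm.
- chisel: Bystander: short chisel, 165 long (x, blade to +x), wooden handle 22 wide and high, loose on the bench, leave it alone. Origin on its underside where the blade meets the handle. Sizes in mm.
- folding_rule: Bystander: folded wooden rule, 130 long (x) x 18 wide x 16 high, loose on the bench, leave it alone. Origin at the centre of its underside. Sizes in mm.
Things that resemble listed ones, but are neither listed nor needed, are in the scene too. Leave any orange or purple look-alike of the caul alone.

How it is judged:
On the way, in this order (a step that is already met when the one before it is completed fails the run):
1. the drilled panel lies released on the rectangular bed (horizontal distance between panel and long_bed below 0.012 m and z of panel in the frame of long_bed between 0.008 and 0.016 m and angle between panel's own z axis and vertical below 0.06 rad and angle between the x axis of panel and the x axis of long_bed, either way round below 0.16 rad and contact force between the fingers and panel below 0.1 N and linear speed of panel below 0.02 m/s and angular speed of panel below 0.2 rad/s), for 0.2 s.
2. the caul lies released on the panel (horizontal distance between caul and panel below 0.012 m and z of caul in the frame of panel between 0.018 and 0.026 m and angle between caul's own z axis and vertical below 0.06 rad and angle between the x axis of caul and the x axis of panel, either way round below 0.16 rad and contact force between the fingers and caul below 0.1 N and linear speed of caul below 0.02 m/s and angular speed of caul below 0.2 rad/s), for 0.2 s.
3. the bar weight stands released on the caul (horizontal distance between bar_weight and caul below 0.012 m and z of bar_weight in the frame of caul between 0.022 and 0.03 m and angle between bar_weight's own z axis and vertical below 0.06 rad and angle between the x axis of bar_weight and the x axis of caul, either way round below 0.16 rad and contact force between the fingers and bar_weight below 0.1 N and linear speed of bar_weight below 0.02 m/s and angular speed of bar_weight below 0.2 rad/s), for 0.2 s.
4. the round blank lies released on the round bed (horizontal distance between blank and round_bed below 0.012 m and z of blank in the frame of round_bed between 0.008 and 0.016 m and angle between blank's own z axis and vertical below 0.06 rad and contact force between the fingers and blank below 0.1 N and linear speed of blank below 0.02 m/s and angular speed of blank below 0.2 rad/s), for 0.2 s.
5. the knobbed weight stands released on the blank (horizontal distance between knob_weight and blank below 0.012 m and z of knob_weight in the frame of blank between 0.024 and 0.032 m and angle between knob_weight's own z axis and vertical below 0.06 rad and contact force between the fingers and knob_weight below 0.1 N and linear speed of knob_weight below 0.02 m/s and angular speed of knob_weight below 0.2 rad/s), for 0.2 s.
At the end, for the whole second after the job is handed in: Panel, caul, bar weight stacked on the rectangular bed; blank, knobbed weight on the round bed: each within 12 mm of the centre of the piece below, resting on it (4 mm), upright (3 deg), long pieces aligned with the one below (9 deg), all released and at rest (all of step 1 and all of step 2 and all of step 3 and all of step 4 and all of step 5); the robot touches nothing.
It fails at once if the pencil, chisel or folding rule is shifted by more than 30 mm (distance of any of pencil, chisel, folding_rule from where it was at the start of the episode above 0.03 m).
It fails at once if a piece is let go more than 20 mm above its place in the stack, that is, dropped ((horizontal distance between panel and long_bed below 0.05 m and height (world z) of panel above 0.032 m and contact force between the fingers and panel below 0.05 N) or (horizontal distance between caul and long_bed below 0.05 m and height (world z) of caul above 0.054 m and contact force between the fingers and caul below 0.05 N) or (horizontal distance between bar_weight and long_bed below 0.05 m and height (world z) of bar_weight above 0.08 m and contact force between the fingers and bar_weight below 0.05 N) or (horizontal distance between blank and round_bed below 0.05 m and height (world z) of blank above 0.032 m and contact force between the fingers and blank below 0.05 N) or (horizontal distance between knob_weight and round_bed below 0.05 m and height (world z) of knob_weight above 0.06 m and contact force between the fingers and knob_weight below 0.05 N)).
It also fails if it takes over 128 s, if anything falls off the work surface, if the arm or the gripper's body presses on something with over 40 N, if the wrist force passes 120 N, or if a joint passes its speed limit or range.

ROBOT

A 7-joint arm with a two-finger parallel gripper is mounted at the origin on the work surface. World frame = base frame: x ahead of the robot, y to its left, z up, the work surface at z = 0. Lengths are in m, angles in rad, forces in N, time in s.
With the tool pointing down it reaches from about 0.35 to 0.9 m from the base axis. Payload 8.1 kg.
Tool frame: the origin (TCP) lies at the centre of the arm's flange, where the gripper is bolted on; the fingertips stand 178 mm ahead of it and the grasp point (between the pads) lies 159 mm ahead of it; z points along the fingers, y is the direction in which the jaws open and shut (so a half turn about z gives the same grasp; the last joint's range is limited). The gripper opens to 92 mm and grips with 3 to 60 N. Pads are 19 mm wide; open, the fingers measure 130 mm over their backs; the gripper's body (75 mm by 190 mm) begins 47 mm behind the grasp point.
Start: joints at [-1.231, 0.434, 0.025, 1.573, -0.012, 1.134, -0.075], TCP at [0.268, 0.565, 0.405] pointing down, gripper open.
Joint ranges: [-2.62, 2.62], [-0.44, 2.09], [-1.27, 1.32], [0.08, 2.57], [-1.32, 4.46], [0.12, 2], [-2.74, 2.74]. Speed limits (rad/s): [2.22, 2.22, 3.01, 3.01, 3.14, 3.14, 3.14].

INTERFACE

Orientations are given as a rotation vector (axis times angle).
In Python, from cell import arm gives the robot as it stands. The module is installed in compiled form; this text tells all that it offers.
- The arm moves only by the tool move_arm, never from a script. Its argument "steps" is a list of rows, each a list of 4 numbers: the shift along the tool's x, y, z in mm, then the turn about the tool's z in rad. In form: [[x, y, z, twist], ...]. A call has 1 to 20 rows; each row is the pose to reach, as a shift and turn from the pose commanded when the call began, along the tool's axes at that moment; what a row does not reach only later rows make up. A row lasts 1/8 s, in which the tool goes at most 62.5 mm and 10.7 degrees, less where a joint would pass 70% of its speed; a pose out of reach is approached as far as the arm can. A call with a gripper value outside its range is refused whole. "grip" is the finger opening in mm, from 0 to 91.8, set as the call begins (left out, the last holds). The fingers move at their own pace and stop on an object; "grip_force" is the grip in N (left out, the last holds). Time passes only in rows, so rows that repeat a pose let the fingers close. It gives the time, the measured TCP pose, the force and the opening at its end, in the units of the state.
- arm.observe(): the state, without advancing time (a new reading comes with each control period).
- arm.get_image(name): name is "scene" or "side" or "wrist"; returns the picture (384x512x3 uint8, red, green, blue); there is no depth.
- arm.camera_info(name): a dict with "mtx" (3x3 intrinsics, pixels), "pose" (4x4, takes a point from camera to world coordinates); the wrist camera has in their place "T_tool_cam" (4x4, takes a point from camera to tool coordinates, whose origin is the TCP and whose axes are the flange's). Camera axes: x right, y down, z forward; pixel columns grow to the right and rows downward; lengths in m; the calibration is good to about 2 mm. A picture is of the moment at which its call begins: read the wrist's pose just before it. camera_info takes no time and is no camera call.
- arm.sign_off(): hands the job in, once; it reports no verdict.
The state is a dict: "clock": time; "joints": joint angles; "dq": joint speeds; "joint_efforts": joint torques, N m; "position": TCP position; "ee_rot": TCP orientation; "force": force on the tool from outside, world axes, zero at the start; "ft_torque": the same for the moment, N m; "width": opening from 0.0 (shut) to 1.0 (fully open).
Only numpy, scipy, OpenCV 4.12 (cv2) and the standard library are available. Lean on these libraries where they do the work, as an engineer would, in place of code of your own. Each camera call takes 0.05 s, during which the arm holds its last target.

## Working session

There is one attempt and no reset: what is moved stays moved. The work goes in short steps, Python scripts to look and compute and a tool call to move; the robot and the scene stay as the last step left them, time stands still between calls to the robot, and variables do not carry over. Pictures are saved under pics/ and viewed, and the job is handed in when it is done.

Besides the shell and the picture viewer there is one more tool, called after "Request:" as name([rows], argument=value, ...), one row to a line, values as JSON. move_arm: Moves the arm, as the interface text tells. Its arguments: {"type":"object","properties":{"steps":{"type":"array"},"grip":{"type":"number"},"grip_force":{"type":"number"}},"required":["steps"]}

```bash
mkdir -p pics
python3 - <<'E'
from cell import arm
import cv2,numpy as np
np.set_printoptions(precision=4,suppress=True)
print(arm.observe())
for n in ["scene","side","wrist"]:
    im=arm.get_image(n); cv2.imwrite(f"pics/{n}0.png",im[:,:,::-1])
    print(n,arm.camera_info(n))
E
```

```text
{'clock': 0.0, 'joints': array([-1.2306,  0.4352,  0.025 ,  1.5741, -0.0116,  1.134 , -0.0751]), 'dq': array([ 0.0004,  0.0007, -0.0025,  0.0011,  0.0005, -0.0004, -0.0015]), 'joint_efforts': array([ -0.    , -66.7861,   0.9854, -31.445 ,  -0.0604,   0.043 ,
         0.0002]), 'position': array([0.2677, 0.5645, 0.404 ]), 'ee_rot': array([-0.69  , -3.0647,  0.0024]), 'force': array([ 0.0426,  0.2786, -0.1335]), 'ft_torque': array([0.0273, 0.0288, 0.0209]), 'width': 1.0005748591707997}
scene {'mtx': array([[485.3107,   0.    , 249.0948],
       [  0.    , 485.3107, 190.8523],
       [  0.    ,   0.    ,   1.    ]]), 'pose': array([[-0.8208,  0.33  , -0.4663,  1.1756],
       [ 0.5711,  0.4931, -0.6563,  0.9461],
       [ 0.0134, -0.805 , -0.5931,  0.9128],
       [ 0.    ,  0.    ,  0.    ,  1.    ]])}
side {'mtx': array([[387.3187,   0.    , 255.8228],
       [  0.    , 387.3187, 188.4569],
       [  0.    ,   0.    ,   1.    ]]), 'pose': array([[ 0.9649, -0.184 ,  0.1875,  0.2943],
       [-0.262 , -0.7263,  0.6355, -0.6806],
       [ 0.0193, -0.6623, -0.749 ,  0.7846],
       [ 0.    ,  0.    ,  0.    ,  1.    ]])}
wrist {'mtx': array([[325.1856,   0.    , 257.9453],
       [  0.    , 325.1856, 192.5048],
       [  0.    ,   0.    ,   1.    ]]), 'T_tool_cam': array([[-0.0011, -0.9562, -0.2927,  0.0802],
       [ 1.    , -0.0009, -0.0009,  0.001 ],
       [ 0.0005, -0.2927,  0.9562,  0.02  ],
       [ 0.    ,  0.    ,  0.    ,  1.    ]])}
```

View pics/scene0.png

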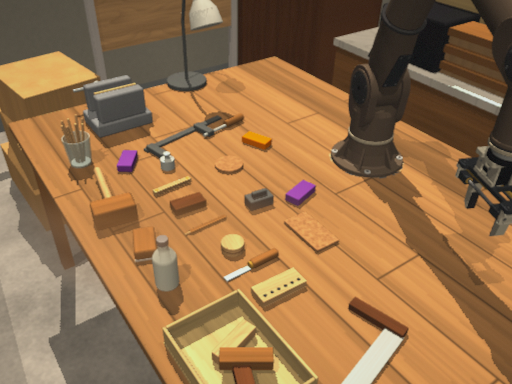

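View pics/side0.png

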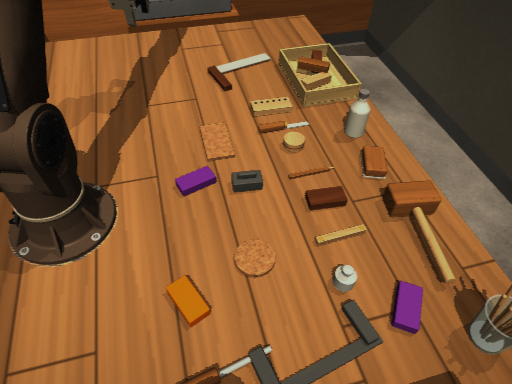

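View pics/wrist0.png

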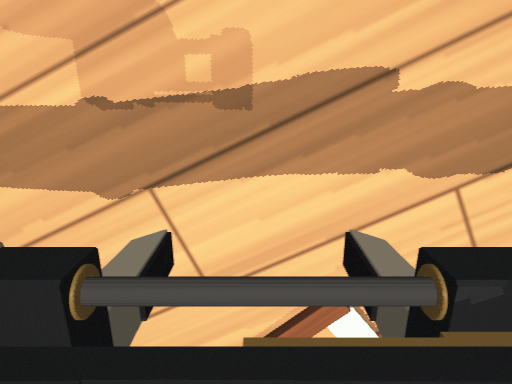

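Run:
```python
import cv2
s=cv2.imread('pics/side0.png'); c=cv2.imread('pics/scene0.png')
cv2.imwrite('pics/s1.png',cv2.resize(s[85:295,165:390],None,fx=3.5,fy=2.85*1.0,interpolation=cv2.INTER_CUBIC)[:600,:800])
cv2.imwrite('pics/c1.png',cv2.resize(c[140:310,150:350],None,fx=3.5,fy=3.5,interpolation=cv2.INTER_CUBIC)[:600,:800])
```

```text
(no output)
```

View pics/s1.png

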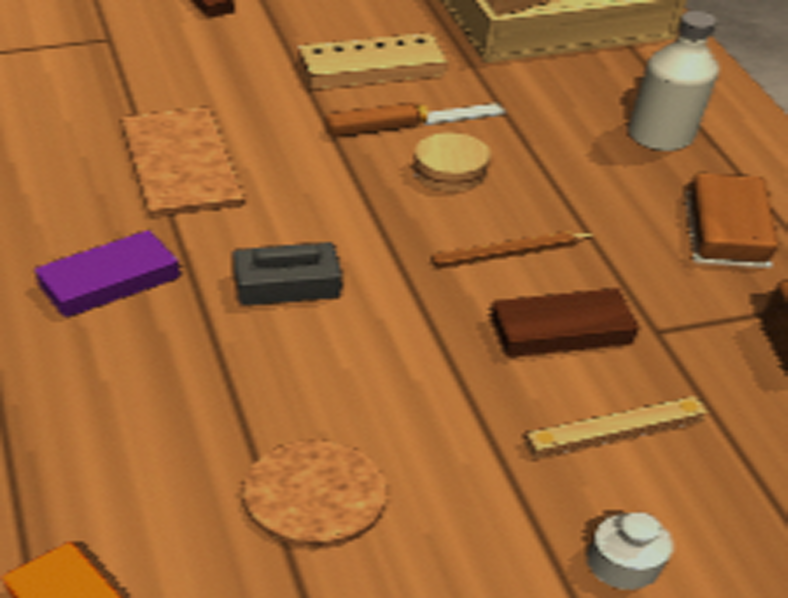

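View pics/c1.png

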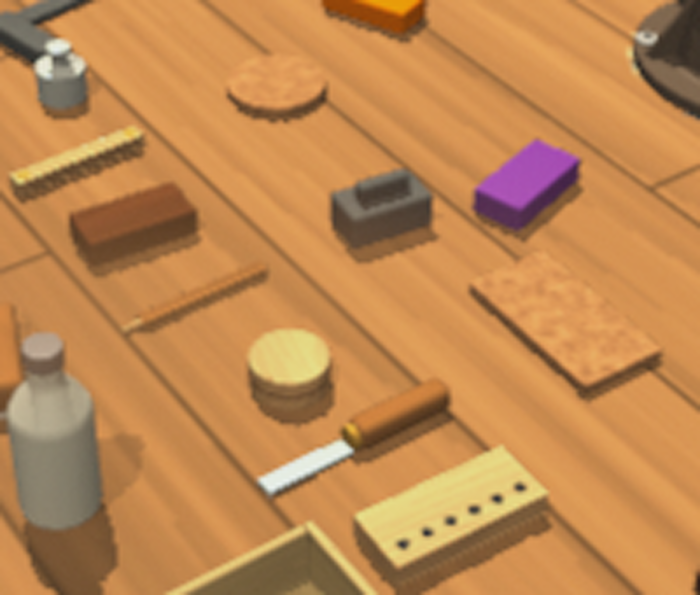

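```bash
cat > h.py <<'E'
import numpy as np, cv2
from cell import arm
from scipy.spatial.transform import Rotation as R
np.set_printoptions(precision=4,suppress=True)
def campose(n,st=None):
    i=arm.camera_info(n)
    if n!='wrist': return i['mtx'],np.array(i['pose'])
    st=st or arm.observe()
    T=np.eye(4);T[:3,:3]=R.from_rotvec(st['ee_rot']).as_matrix();T[:3,3]=st['position']
    return i['mtx'],T@i['T_tool_cam']
def ray(K,P,uv,z):
    uv=np.atleast_2d(uv).astype(float)
    d=np.c_[(uv[:,0]-K[0,2])/K[0,0],(uv[:,1]-K[1,2])/K[1,1],np.ones(len(uv))]@P[:3,:3].T
    o=P[:3,3]; t=(z-o[2])/d[:,2]
    return (o+d*t[:,None])[:,:2]
def proj(K,P,X):
    X=np.atleast_2d(X); c=(X-P[:3,3])@P[:3,:3]
    return np.c_[K[0,0]*c[:,0]/c[:,2]+K[0,2],K[1,1]*c[:,1]/c[:,2]+K[1,2]]
E
python3 - <<'E'
from h import *
S=lambda a:(np.array(a,float)+.5)/[3.5,2.85]-.5+[165,85]
C=lambda a:(np.array(a,float)+.5)/3.5-.5+[150,140]
D={'panel':(.022,[(355,519),(502,447),(548,494),(401,567)],[(297,42),(437,34),(446,67),(309,80)]),
'long_bed':(.012,[(470,290),(540,252),(660,352),(583,385)],[(121,117),(210,108),(244,200),(155,209)]),
'bar':(.034,[(331,202),(402,170),(432,200),(360,235)],[(233,253),(334,243),(341,275),(236,280)]),
'caul':(.026,[(70,220),(180,185),(197,212),(88,250)],[(492,301),(623,289),(637,325),(507,343)]),
'blank':(.028,[(289,360)],[(452,158)]),'round':(.012,[(277,83)],[(314,489)]),'knob':(.058,[(58,46)],[(641,526)])}
for k,(z,c,s) in D.items():
    for n,p in(('scene',C(c)),('side',S(s))):
        X=ray(*campose(n),p,z); m=X.mean(0)
        if len(X)>1:
            e=np.diff(np.r_[X,X[:1]],axis=0);L=np.linalg.norm(e,axis=1)
            i=0 if L[0]+L[2]>L[1]+L[3] else 1
            v=e[i]-e[i+2];print(k,n,m,np.degrees(np.arctan2(v[1],v[0]))%180,L*1000)
        else: print(k,n,m)
E
```

```text
panel scene [0.6347 0.3184] 178.2038157688144 [128.7955  54.3611 125.6305  52.65  ]
panel side [0.6297 0.3085] 174.90899569220102 [134.608   63.1834 129.0836  71.6262]
long_bed scene [0.4318 0.2001] 89.93767493542657 [ 80.3826 149.635   75.6704 137.9733]
long_bed side [0.4252 0.1918] 89.81334972008547 [ 79.5909 149.5542  73.4097 148.4025]
bar scene [0.4791 0.0159] 3.23841380929548 [78.2549 49.8443 79.4845 51.4521]
bar side [0.4688 0.0024] 172.89508765465638 [78.6737 41.403  78.9776 34.3923]
caul scene [ 0.6603 -0.0927] 175.9664570468693 [103.0551  42.3065 101.7432  45.1148]
caul side [ 0.6548 -0.1031] 175.90834503824067 [101.9299  43.6808 100.2799  49.8689]
blank scene [0.6512 0.1337]
blank side [0.6417 0.1171]
round scene [ 0.435  -0.2177]
round side [ 0.4298 -0.2256]
knob scene [ 0.6103 -0.3266]
knob side [ 0.6057 -0.3333]
```

Request:
move_arm([
  [-437,-72,0,-0.39],
  [-437,-72,0,-0.39],
  [-437,-72,0,-0.39],
  [-437,-72,0,-0.39],
  [-437,-72,0,-0.39],
  [-437,-72,0,-0.39],
  [-437,-72,0,-0.39],
  [-437,-72,0,-0.39],
  [-437,-72,0,-0.39],
  [-437,-72,0,-0.39],
  [-437,-72,0,-0.39],
  [-437,-72,0,-0.39],
])

```text
clock: 1.65
position: [0.6311, 0.3133, 0.405]
ee_rot: [0.081, 3.141, 0.001]
force: [0.1, 0.0, -0.6]
width: 1.001
```

```bash
cat > look.py <<'E'
import sys
from h import *
st=arm.observe(); im=arm.get_image('wrist')
n=sys.argv[1]
cv2.imwrite(f'pics/{n}.png',im[:,:,::-1]); np.savez(f'pics/{n}.npz',p=st['position'],r=st['ee_rot'])
print(st['clock'],st['position'],R.from_rotvec(st['ee_rot']).as_matrix()[:,:2].T,st['joints'],st['force'],st['width'])
E
python3 look.py w1
```

```text
1.65 [0.6311 0.3133 0.405 ] [[-0.9987  0.0514 -0.    ]
 [ 0.0514  0.9987  0.0004]] [-0.5614  0.5675  0.042   1.3504 -0.0243  1.224   1.0017] [ 0.104   0.0418 -0.628 ] 1.0010244287399102
```

View pics/w1.png

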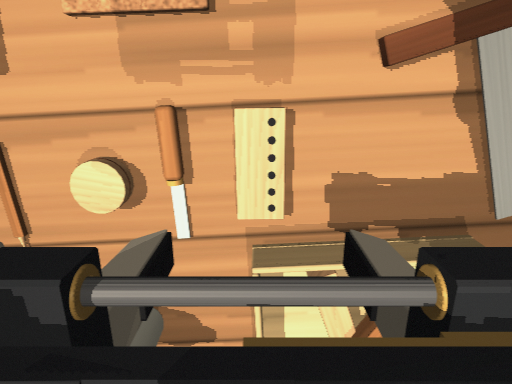

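```bash
cat >> h.py <<'E'
def wpose(n):
    d=np.load(f'pics/{n}.npz'); return campose('wrist',{'position':d['p'],'ee_rot':d['r']})
def rect(n,uv,z):
    K,P=wpose(n); X=ray(K,P,uv,z); m=X.mean(0)
    e=np.diff(np.r_[X,X[:1]],axis=0);L=np.linalg.norm(e,axis=1)
    i=0 if L[0]+L[2]>L[1]+L[3] else 1
    v=e[i]-e[i+2];print(n,'centre',m,'long axis deg',np.degrees(np.arctan2(v[1],v[0]))%180,L*1000)
def pt(n,uv,z):
    K,P=wpose(n); print(n,ray(K,P,uv,z))
def crop(n,x0,y0,x1,y1,f,o):
    im=cv2.imread(f'pics/{n}.png')[y0:y1,x0:x1]
    cv2.imwrite(f'pics/{o}.png',cv2.resize(im,None,fx=f,fy=f,interpolation=cv2.INTER_CUBIC))
E
python3 -c "
from h import *
crop('w1',215,90,305,235,4,'w1c')
rect('w1',[(235,108),(285,108),(286,218.5),(235.5,219.5)],.022)
pt('w1',(99,186),.028)"
```

```text
w1 centre [0.6315 0.3172] long axis deg 177.485760004505 [ 54.0603 128.1547  60.4609 129.3703]
w1 [[0.6433 0.1323]]
```

View pics/w1c.png

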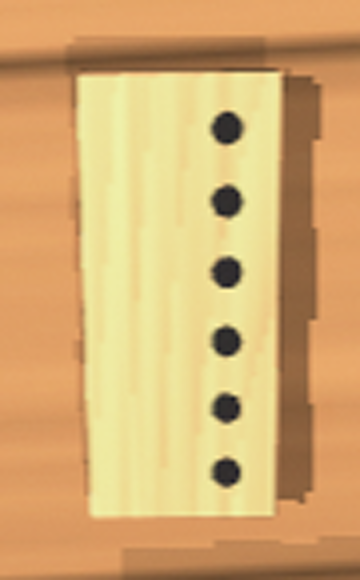

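Candidates (side-picture pixels). Panel: only the pine board with six holes at (271,106); the loose sticks in the tray at (313,70) are not drilled. Caul: dark block at (326,198), not purple (195,181) or (408,306), orange (188,300), sanding block (374,162) or mallet (411,198). Bar weight (247,180), blank (293,141) and knob weight (345,278) are each unique. The close crop confirms the panel, with all six holes at wrist column ≈271.

```bash
python3 -c "
from h import *
rect('w1',[(234.5,107.8),(285.5,107.6),(283.8,219),(237.5,219.2)],.022)
rect('w1',[(234.5,107.8),(285.5,107.6),(283.8,219),(237.5,219.2)],.024)
pt('w1',[(271.5,121.8),(271.5,207.8)],.022)
pt('w1',[(234.5,107.8),(285.5,107.6),(283.8,219),(237.5,219.2)],.022)
"
```

```text
w1 centre [0.6314 0.3172] long axis deg 177.43757797173765 [ 55.1271 129.1472  55.4284 129.1812]
w1 centre [0.6309 0.3172] long axis deg 177.43757797173765 [ 54.8234 128.4356  55.123  128.4693]
w1 [[0.5825 0.3319]
 [0.6822 0.3278]]
w1 [[0.5655 0.2925]
 [0.5682 0.3476]
 [0.6972 0.342 ]
 [0.6946 0.2866]]
```

Request:
move_arm([
  [197,-127,0,0],
  [197,-127,0,0],
  [197,-127,0,0],
  [197,-127,0,0],
  [197,-127,0,0],
  [197,-127,0,0],
  [197,-127,0,0],
])

```text
clock: 2.58
position: [0.4293, 0.1967, 0.4048]
ee_rot: [0.083, 3.14, 0.001]
force: [-0.2, 0.4, -0.1]
width: 1.0
```

```bash
python3 look.py w2; python3 -c "
from h import *
crop('w2',150,60,380,235,3.4,'w2c')"
```

```text
2.575 [0.4293 0.1967 0.4048] [[-0.9986  0.0526 -0.0006]
 [ 0.0526  0.9986  0.0004]] [-0.5549  0.1869  0.0141  1.9319 -0.0031  1.0221  0.9788] [-0.248   0.3989 -0.1408] 0.9996715853524123
```

View pics/w2.png

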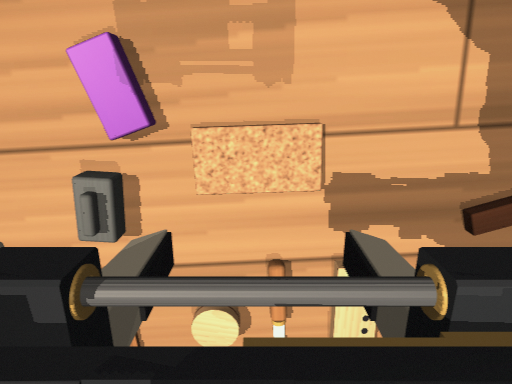

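View pics/w2c.png

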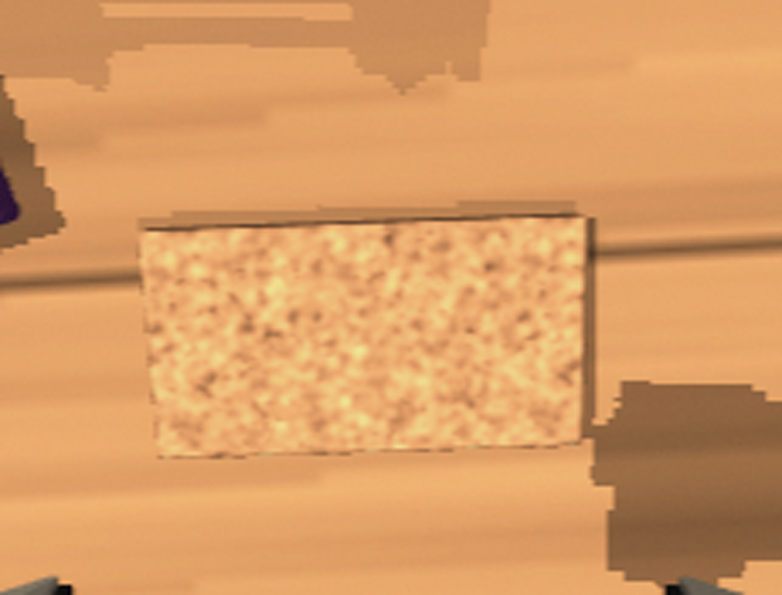

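```bash
python3 -c "
from h import *
crop('w2',50,150,150,260,5,'w2d')
rect('w2',[(191.5,127.2),(322.5,123.3),(321.6,189.6),(196.4,194.2)],.012)
"
```

```text
w2 centre [0.4239 0.1982] long axis deg 88.8546652936924 [147.761   77.9244 150.1288  79.2734]
```

View pics/w2d.png

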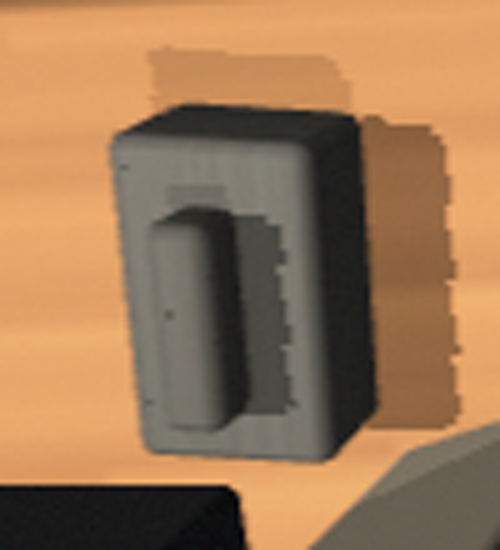

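Request:
move_arm([
  [-50,33,0,-0.007],
  [-100,66,0,-0.007],
  [-148,99,20,-0.007],
  [-196,131,40,-0.007],
  [-196,131,80,-0.007],
  [-196,131,120,-0.007],
  [-196,131,160,-0.007],
  [-196,131,160,-0.007],
  [-196,131,160,-0.007],
], grip=80)

```text
clock: 3.75
position: [0.6318, 0.3169, 0.2459]
ee_rot: [0.072, 3.14, 0.001]
force: [-0.0, 0.4, 0.6]
width: 0.871
```

```bash
python3 look.py w3
```

```text
3.75 [0.6318 0.3169 0.2459] [[-0.9989  0.0458 -0.0012]
 [ 0.0458  0.9989  0.0008]] [-0.5584  0.7083  0.0296  1.5094 -0.0241  0.9228  1.0035] [-0.007   0.4181  0.5512] 0.871466976110833
```

View pics/w3.png

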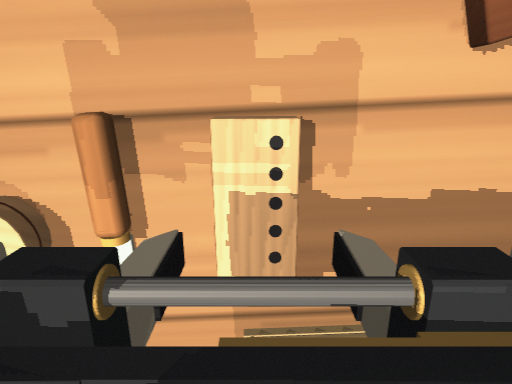

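Request:
move_arm([
  [0,0,25,0],
  [0,0,48,0],
  [0,0,64,0],
  [0,0,64,0],
  [0,0,64,0],
])

```text
clock: 4.42
position: [0.6316, 0.3167, 0.182]
ee_rot: [0.072, 3.139, 0.001]
force: [0.5, 1.5, 0.4]
width: 0.869
```

Request:
move_arm([
  [0,0,0,0],
  [0,0,0,0],
  [0,0,0,0],
  [0,0,0,0],
  [0,0,0,0],
  [0,0,0,0],
], grip=40, grip_force=20)

```text
clock: 5.18
position: [0.6311, 0.3165, 0.1811]
ee_rot: [0.072, 3.14, 0.0]
force: [-1.0, -0.5, 4.2]
width: 0.61
```

Request:
move_arm([
  [0,0,-30,0],
  [0,0,-80,0],
  [25,-16,-100,0.17],
  [60,-38,-100,0.35],
  [100,-63,-100,0.53],
  [140,-88,-100,0.71],
  [180,-114,-100,0.89],
  [202,-128,-100,1.07],
  [202,-128,-100,1.25],
  [202,-128,-100,1.43],
  [202,-128,-80,1.545],
  [202,-128,-60,1.545],
  [202,-128,-60,1.545],
  [202,-128,-60,1.545],
])

```text
clock: 6.92
position: [0.4235, 0.1979, 0.2411]
ee_rot: [2.244, 2.199, 0.0]
force: [0.0, -0.3, -0.6]
width: 0.609
```

```bash
python3 look.py w4
```

```text
6.925 [0.4235 0.1979 0.2411] [[ 0.0201  0.9998  0.0001]
 [ 0.9998 -0.0201  0.0002]] [-0.8543  0.423   0.3946  2.1522 -0.2777  0.6136 -0.2825] [ 0.0481 -0.2867 -0.6445] 0.6094801923228601
```

View pics/w4.png

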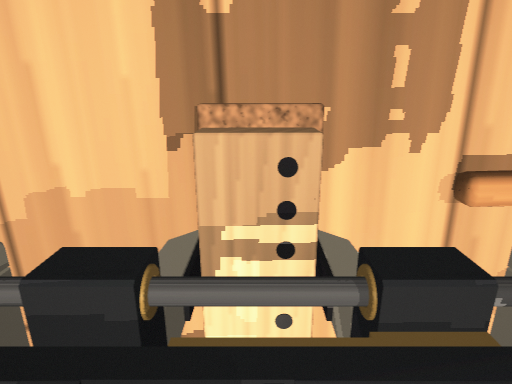

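Request:
move_arm([
  [0,0,20,0],
  [0,0,35,0],
  [0,0,43,0],
  [0,0,46,0],
  [0,0,47,0],
  [0,0,47,0],
])

```text
clock: 7.72
position: [0.4235, 0.1979, 0.194]
ee_rot: [2.244, 2.199, 0.001]
force: [0.2, 0.8, -1.0]
width: 0.605
```

Request:
move_arm([
  [0,0,1,0],
  [0,0,1,0],
])

```text
clock: 7.98
position: [0.4235, 0.1979, 0.193]
ee_rot: [2.244, 2.199, 0.001]
force: [-0.4, -0.5, 0.6]
width: 0.607
```

Request:
move_arm([
  [0,0,0,0],
  [0,0,0,0],
  [0,0,0,0],
  [0,0,0,0],
], grip=76)

```text
clock: 8.48
position: [0.4234, 0.1979, 0.1927]
ee_rot: [-2.244, -2.199, -0.0]
force: [0.1, 0.4, -0.4]
width: 0.828
```

Request:
move_arm([
  [0,0,-20,0],
  [0,0,-60,0],
  [0,0,-120,0],
  [0,0,-180,0],
  [0,0,-210,0],
  [0,0,-210,0],
  [0,0,-210,0],
])

```text
clock: 9.35
position: [0.423, 0.1977, 0.402]
ee_rot: [-2.243, -2.199, 0.001]
force: [-0.2, 0.5, 0.2]
width: 0.825
```

```bash
python3 look.py w5; python3 -c "
from h import *
crop('w5',150,60,380,235,3.4,'w5c')"
```

```text
9.35 [0.423  0.1977 0.402 ] [[ 0.0199  0.9998 -0.0004]
 [ 0.9998 -0.0199 -0.0009]] [-0.9884  0.1806  0.5148  1.9771 -0.1047  1.0103 -0.4446] [-0.2439  0.5131  0.2311] 0.8254671076574966
```

View pics/w5.png

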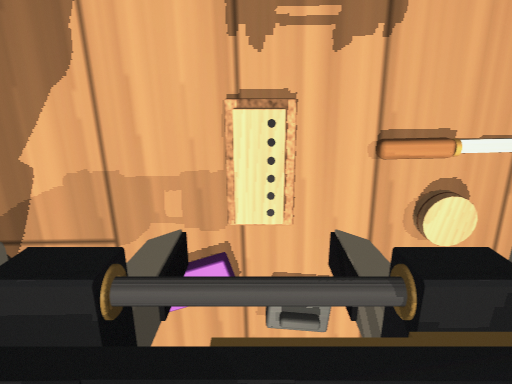

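View pics/w5c.png

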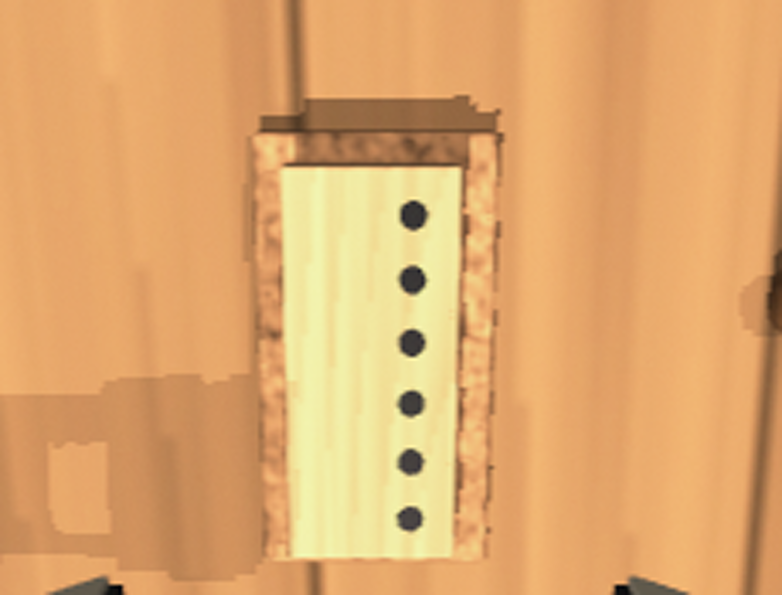

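```bash
python3 -c "
from h import *
f=lambda a:(np.array(a)+.5)/3.4-.5+[150,60]
rect('w5',f([(281,166),(463,166),(453,557),(290,557)]),.034)
rect('w5',f([(252,131),(497,134),(487,558),(265,560)]),.012)"
```

```text
w5 centre [0.4232 0.1983] long axis deg 88.7760862922772 [ 55.5128 128.5441  55.301  128.6011]
w5 centre [0.4244 0.198 ] long axis deg 89.08904661383377 [ 78.7783 147.0275  80.1273 148.8156]
```

Request:
move_arm([
  [-40,33,0,-0.17],
  [-80,66,0,-0.35],
  [-120,99,0,-0.53],
  [-160,132,0,-0.71],
  [-200,165,0,-0.89],
  [-240,198,0,-1.07],
  [-280,231,0,-1.25],
  [-291,240,0,-1.43],
  [-291,240,0,-1.52],
  [-291,240,0,-1.52],
  [-291,240,0,-1.52],
])

```text
clock: 10.78
position: [0.6573, -0.0977, 0.4017]
ee_rot: [-0.115, -3.138, -0.0]
force: [0.1, -0.4, -0.5]
width: 0.824
```

```bash
python3 look.py w6; python3 -c "
from h import *
crop('w6',190,80,330,230,4,'w6c')"
```

```text
10.775 [ 0.6573 -0.0977  0.4017] [[-0.9973  0.0732  0.0016]
 [ 0.0732  0.9973  0.0003]] [-0.1326  0.5102  0.3131  1.4876 -0.1642  1.1712  1.7049] [ 0.131  -0.4474 -0.4854] 0.823721644373761
```

View pics/w6.png

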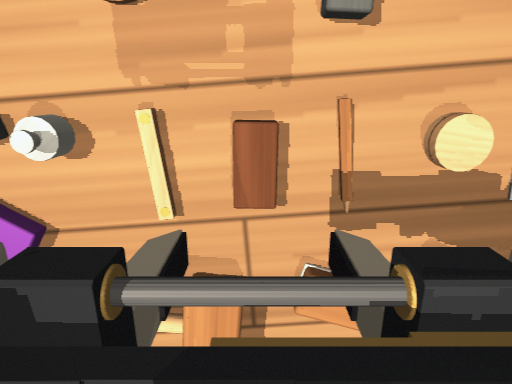

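View pics/w6c.png

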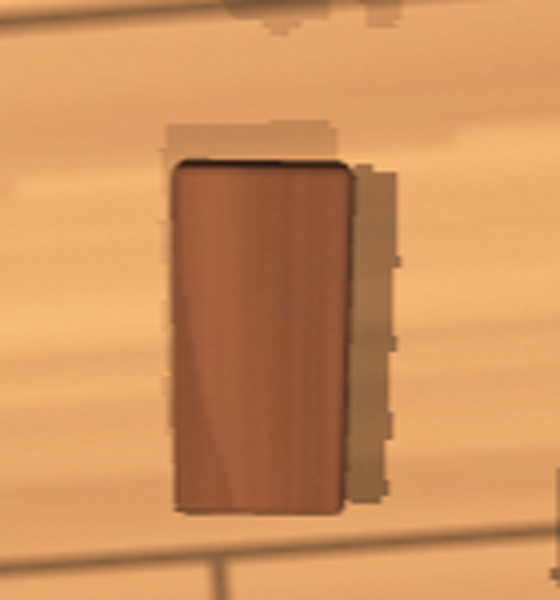

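```bash
python3 -c "
from h import *
f=lambda a:(np.array(a)+.5)/4-.5+[190,80]
rect('w6',f([(172,165),(351,165),(344,514),(175,514)]),.026)
pt('w6',[(215,272)],.06)
pt('w6',[(462,142)],.028)
pt('w6',[(23,140)],.058)"
```

```text
w6 centre [ 0.655  -0.0999] long axis deg 175.25047626082426 [47.9706 99.2167 49.043  99.2201]
w6 [[ 0.7645 -0.1527]]
w6 [[0.6445 0.1267]]
w6 [[ 0.6044 -0.3263]]
```

Request:
move_arm([
  [2,-2,50,0.01],
  [2,-2,100,0.01],
  [2,-2,150,0.01],
  [2,-2,190,0.01],
  [2,-2,210,0.01],
  [2,-2,218,0.01],
  [2,-2,218,0.01],
  [2,-2,218,0.01],
])

```text
clock: 11.82
position: [0.656, -0.0999, 0.1863]
ee_rot: [0.127, 3.137, -0.0]
force: [0.9, -0.2, 1.2]
width: 0.826
```

Request:
move_arm([
  [0,0,0,0],
  [0,0,0,0],
  [0,0,0,0],
  [0,0,0,0],
  [0,0,0,0],
  [0,0,0,0],
], grip=35)

```text
clock: 12.58
position: [0.6554, -0.0999, 0.185]
ee_rot: [0.127, 3.139, 0.0]
force: [-1.3, -0.3, 4.2]
width: 0.543
```

```bash
python3 look.py w7
```

```text
12.575 [ 0.6554 -0.0999  0.185 ] [[-0.9967  0.0809 -0.0003]
 [ 0.0809  0.9967  0.    ]] [-0.086   0.7334  0.2447  1.6832 -0.2391  0.7541  1.763 ] [-1.3062 -0.2576  4.2286] 0.5428403605233583
```

Request:
move_arm([
  [0,0,-30,0],
  [0,0,-80,0],
  [0,0,-110,0.15],
  [36,40,-110,0.32],
  [72,79,-110,0.5],
  [108,119,-110,0.68],
  [144,158,-110,0.86],
  [180,197,-110,1.04],
  [216,236,-110,1.22],
  [255,278,-110,1.4],
  [255,278,-100,1.511],
  [255,278,-75,1.511],
  [255,278,-75,1.511],
  [255,278,-75,1.511],
])

```text
clock: 14.38
position: [0.4239, 0.1976, 0.2602]
ee_rot: [2.245, 2.197, -0.0]
force: [-0.2, -0.2, -0.8]
width: 0.543
```

```bash
python3 look.py w8
```

```text
14.375 [0.4239 0.1976 0.2602] [[ 0.0217  0.9998 -0.0001]
 [ 0.9998 -0.0217  0.0001]] [-1.0596  0.4333  0.6742  2.1503 -0.4244  0.6896 -0.1183] [-0.2068 -0.2229 -0.8209] 0.5428913559720979
```

View pics/w8.png

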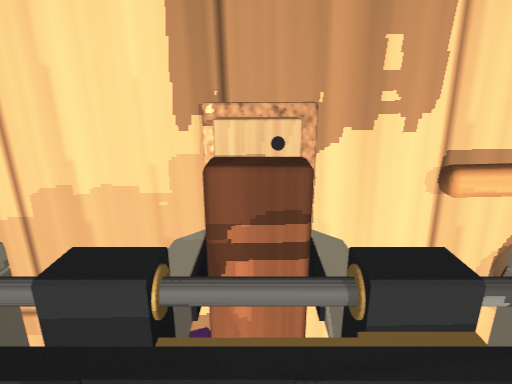

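Request:
move_arm([
  [0,0,20,0],
  [0,0,32,0],
  [0,0,38,0],
  [0,0,40,0],
  [0,0,41,0],
  [0,0,41,0],
  [0,0,41,0],
])

```text
clock: 15.3
position: [0.4237, 0.198, 0.2189]
ee_rot: [2.245, 2.198, 0.001]
force: [-0.6, -0.0, -0.4]
width: 0.541
```

Request:
move_arm([
  [0,0,0.7,0],
  [0,0,0.7,0],
])

```text
clock: 15.55
position: [0.4237, 0.1979, 0.2189]
ee_rot: [-2.244, -2.197, -0.001]
force: [-3.4, -0.8, 16.1]
width: 0.541
```

Request:
move_arm([
  [0,0,0,0],
  [0,0,0,0],
  [0,0,0,0],
  [0,0,0,0],
], grip=72)

```text
clock: 16.05
position: [0.4236, 0.1979, 0.218]
ee_rot: [2.245, 2.198, -0.0]
force: [-0.0, 0.6, 0.1]
width: 0.783
```

Request:
move_arm([
  [0,0,-20,0],
  [0,0,-60,0],
  [0,0,-120,0],
  [0,0,-180,0],
  [0,0,-190,0],
  [0,0,-190,0],
  [0,0,-190,0],
])

```text
clock: 16.92
position: [0.423, 0.1979, 0.4067]
ee_rot: [-2.244, -2.198, 0.004]
force: [-0.4, -0.2, 0.9]
width: 0.782
```

```bash
python3 look.py w9; python3 -c "
from h import *
crop('w9',150,60,380,235,3.4,'w9c')"
```

```text
16.925 [0.423  0.1979 0.4067] [[ 0.0209  0.9998 -0.0015]
 [ 0.9998 -0.0209 -0.0019]] [-1.2577  0.2057  0.8505  1.9854 -0.1795  1.0289 -0.345 ] [-0.3778 -0.232   0.8661] 0.7820366713178379
```

View pics/w9c.png

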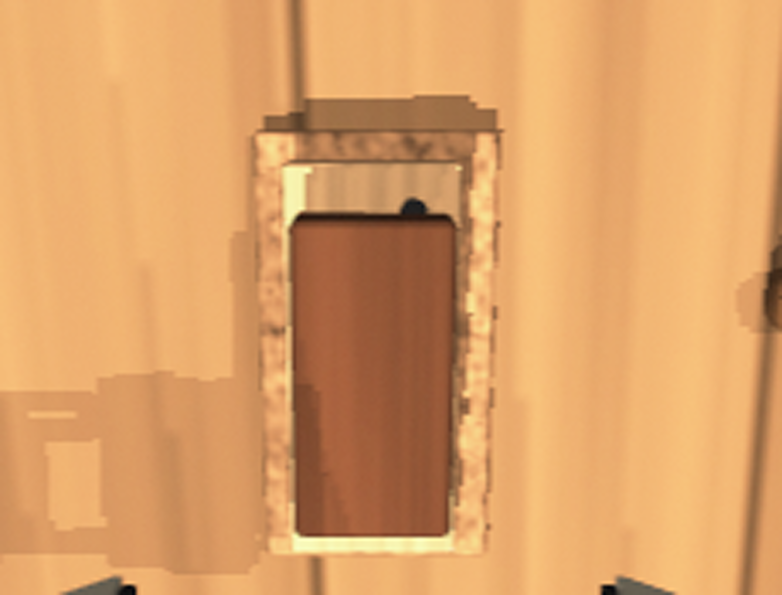

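```bash
python3 -c "
from h import *
f=lambda a:(np.array(a)+.5)/3.4-.5+[150,60]
rect('w9',f([(289,219),(458,219),(450,536),(293,536)]),.060)
rect('w9',f([(283,164),(464,163),(454,552),(291,552)]),.034)
f=lambda a:(np.array(a)+.5)/5-.5+[50,150]
rect('w2',f([(113,135),(312,142),(325,462),(144,453)]),.034)
rect('w2',f([(150,225),(207,223),(218,430),(166,430)]),.051)
"
```

```text
w9 centre [0.4231 0.1991] long axis deg 88.45112581859671 [49.0533 98.6166 49.7118 98.677 ]
w9 centre [0.4233 0.1983] long axis deg 88.66839573257501 [ 55.9045 129.347   55.9773 129.1256]
w2 centre [0.4677 0.006 ] long axis deg 172.1482807342305 [44.1427 78.6469 42.6263 77.8036]
w2 centre [0.4676 0.0057] long axis deg 171.54825854412815 [12.366  48.8846 11.6663 48.3725]
```

Request:
move_arm([
  [-23,6,0,-0.17],
  [-46,12,0,-0.35],
  [-69,18,0,-0.53],
  [-92,24,0,-0.71],
  [-115,30,0,-0.89],
  [-138,36,0,-1.07],
  [-165,42,0,-1.25],
  [-191,49,0,-1.43],
  [-191,49,0,-1.452],
  [-191,49,0,-1.452],
  [-191,49,0,-1.452],
])

```text
clock: 18.35
position: [0.4684, 0.0069, 0.4075]
ee_rot: [-0.22, -3.133, 0.0]
force: [0.1, -1.0, 1.1]
width: 0.787
```

```bash
python3 look.py w10; python3 -c "
from h import *
crop('w10',190,80,330,230,4,'w10c')"
```

```text
18.35 [0.4684 0.0069 0.4075] [[-0.9902  0.1398  0.001 ]
 [ 0.1398  0.9902 -0.0002]] [-0.717   0.1892  0.7004  1.9752 -0.1421  1.0266  1.4791] [ 0.0935 -1.0402  1.0928] 0.7871172423797045
```

View pics/w10c.png

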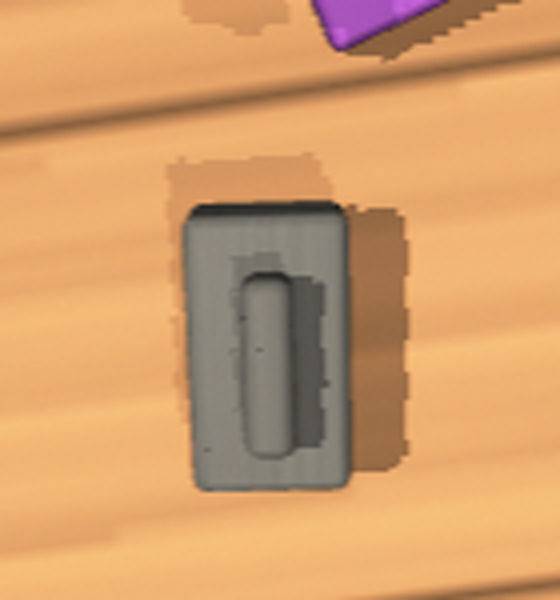

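```bash
python3 -c "
from h import *
f=lambda a:(np.array(a)+.5)/4-.5+[190,80]
rect('w10',f([(184,216),(348,212),(351,488),(196,490)]),.034)
rect('w10',f([(242,280),(293,280),(295,456),(245,457)]),.051)
"
```

```text
w10 centre [0.4685 0.0068] long axis deg 173.38264487107318 [44.1666 78.3453 44.4466 77.8783]
w10 centre [0.4685 0.0065] long axis deg 172.62750497051493 [13.2645 47.9116 13.5462 48.1919]
```

Request:
move_arm([
  [0,0,50,-0.016],
  [0,0,100,-0.016],
  [0,0,150,-0.016],
  [0,0,190,-0.016],
  [0,0,212,-0.016],
  [0,0,224,-0.016],
  [0,0,224,-0.016],
  [0,0,224,-0.016],
])

```text
clock: 19.4
position: [0.469, 0.0061, 0.1848]
ee_rot: [0.194, 3.134, 0.001]
force: [-0.3, 0.4, 0.2]
width: 0.786
```

Request:
move_arm([
  [0,0,0,0],
  [0,0,0,0],
  [0,0,0,0],
  [0,0,0,0],
  [0,0,0,0],
  [0,0,0,0],
], grip=30, grip_force=45)

```text
clock: 20.15
position: [0.4687, 0.0058, 0.1843]
ee_rot: [0.195, 3.135, 0.0]
force: [-1.4, -0.9, 6.3]
width: 0.498
```

```bash
python3 look.py w11
```

```text
20.15 [0.4687 0.0058 0.1843] [[-0.9923  0.1236 -0.0003]
 [ 0.1236  0.9923  0.0001]] [-0.4692  0.5499  0.4623  2.1908 -0.505   0.5029  1.8304] [-1.4462 -0.9324  6.2626] 0.4984375024425716
```

Request:
move_arm([
  [0,0,-30,0],
  [0,0,-70,0],
  [0,0,-115,0.15],
  [9,25,-120,0.33],
  [18,50,-120,0.51],
  [27,75,-120,0.69],
  [36,100,-120,0.87],
  [45,125,-120,1.05],
  [57,155,-120,1.23],
  [69,186,-120,1.41],
  [69,186,-105,1.471],
  [69,186,-90,1.471],
  [69,186,-90,1.471],
  [69,186,-90,1.471],
])

```text
clock: 21.95
position: [0.4233, 0.1983, 0.2742]
ee_rot: [-2.249, -2.194, 0.0]
force: [-0.1, -0.2, -7.2]
width: 0.499
```

```bash
python3 look.py w12
```

```text
21.95 [0.4233 0.1983 0.2742] [[ 0.0248  0.9997  0.    ]
 [ 0.9997 -0.0248 -0.0001]] [-1.2919  0.527   1.0356  2.152  -0.6395  0.8109  0.1264] [-0.0737 -0.2206 -7.2144] 0.4990458019082787
```

View pics/w12.png

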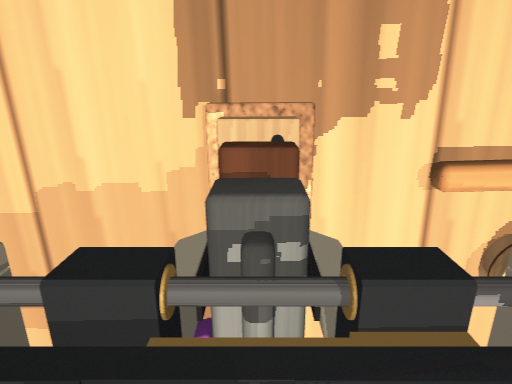

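Request:
move_arm([
  [0,0.5,14,0],
  [0,0,22,0],
  [0,0,26,0],
  [0,0,28,0],
  [0,0,29,0],
  [0,0,29.5,0],
  [0,0,29.5,0],
])

```text
clock: 22.88
position: [0.4231, 0.1991, 0.2446]
ee_rot: [2.248, 2.195, 0.0]
force: [0.2, -0.0, -8.3]
width: 0.5
```

Request:
move_arm([
  [0,0,0.8,0],
  [0,0,0.8,0],
])

```text
clock: 23.12
position: [0.4232, 0.199, 0.2443]
ee_rot: [-2.248, -2.194, -0.001]
force: [-3.3, -0.7, 4.5]
width: 0.498
```

Contact made (the 7 N load is gone). Release and rise.

Request:
move_arm([
  [0,0,0,0],
  [0,0,0,0],
  [0,0,0,0],
  [0,0,0,0],
], grip=66)

```text
clock: 23.62
position: [0.4232, 0.199, 0.2438]
ee_rot: [2.248, 2.194, 0.0]
force: [-1.2, 0.6, -0.3]
width: 0.719
```

Request:
move_arm([
  [0,0,-20,0],
  [0,0,-60,0],
  [0,0,-110,0],
  [0,0,-150,0],
  [0,0,-150,0],
  [0,0,-150,0],
])

```text
clock: 24.38
position: [0.4227, 0.1992, 0.3932]
ee_rot: [-2.247, -2.195, 0.0]
force: [0.3, -0.9, -0.6]
width: 0.718
```

```bash
python3 look.py w13; python3 -c "
from h import *
crop('w13',150,60,380,235,3.4,'w13c')"
```

```text
24.375 [0.4227 0.1992 0.3932] [[ 0.0235  0.9997  0.0003]
 [ 0.9997 -0.0235 -0.0007]] [-1.5053  0.3586  1.2599  2.0166 -0.3968  1.0471 -0.0818] [ 0.3039 -0.8895 -0.6315] 0.7182531052619447
```

View pics/w13c.png

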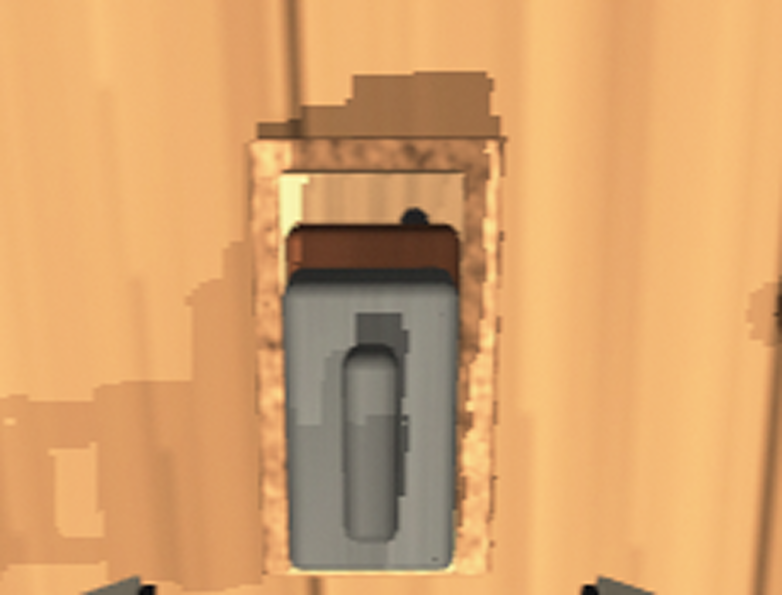

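```bash
python3 -c "
from h import *
f=lambda a:(np.array(a)+.5)/3.4-.5+[150,60]
rect('w13',f([(284,284),(460,284),(453,570),(290,570)]),.094)
rect('w13',f([(281,172),(465,172),(455,572),(290,572)]),.034)
"
```

```text
w13 centre [0.423  0.1995] long axis deg 88.54622499645953 [44.4324 78.0918 44.5346 78.1239]
w13 centre [0.4233 0.1985] long axis deg 88.58789746832669 [ 54.8019 128.926   54.7986 128.9794]
```

Request:
move_arm([
  [0,15,0,-0.1],
  [0,30,0,-0.2],
  [0,45,0,-0.3],
  [0,60,0,-0.4],
])

```text
clock: 24.92
position: [0.4832, 0.1974, 0.3923]
ee_rot: [-1.763, -2.599, 0.004]
force: [0.3, -0.5, -0.5]
width: 0.714
```

```bash
python3 -c "
from h import *
print(arm.observe()['joints'])"
```

```text
[-1.2457  0.4068  1.0415  1.8923 -0.3983  1.0727  0.3361]
```

Request:
move_arm([
  [-20,21,0,-0.17],
  [-40,42,0,-0.35],
  [-60,63,0,-0.53],
  [-80,84,0,-0.71],
  [-100,105,0,-0.89],
  [-121,125,0,-1.05],
  [-121,125,0,-1.17],
  [-121,125,0,-1.17],
  [-121,125,0,-1.17],
], grip=80)

```text
clock: 26.05
position: [0.6435, 0.1311, 0.3927]
ee_rot: [-0.043, -3.14, 0.0]
force: [0.3, -0.9, 0.3]
width: 0.872
```

```bash
python3 look.py w14; python3 -c "
from h import *
crop('w14',170,80,370,230,4,'w14c')"
```

```text
26.05 [0.6435 0.1311 0.3927] [[-0.9996  0.0275  0.0017]
 [ 0.0275  0.9996 -0.    ]] [-0.6801  0.5479  0.6331  1.5394 -0.3417  1.1687  1.5617] [ 0.3285 -0.8743  0.252 ] 0.8715992903545245
```

View pics/w14c.png

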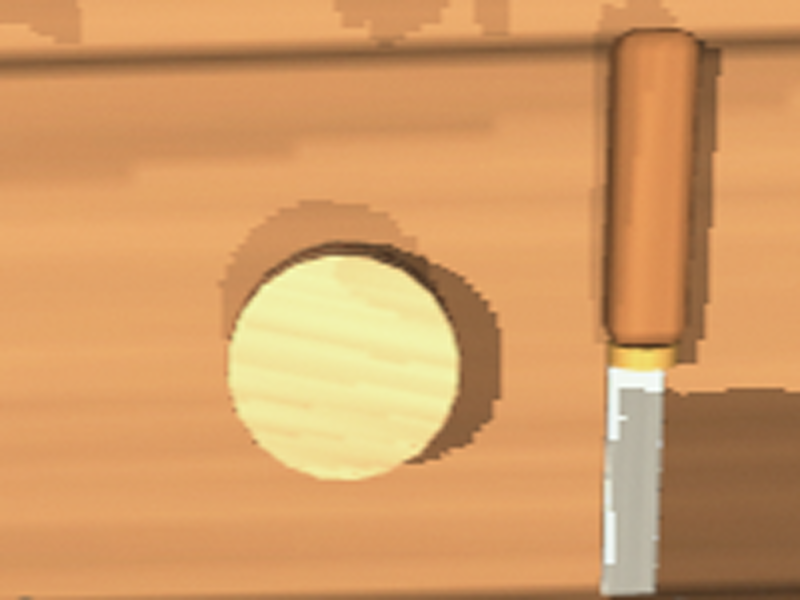

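```bash
python3 -c "
from h import *
f=lambda a:(np.array(a)+.5)/4-.5+[170,80]
pt('w14',f([(344,367),(228,367),(460,367),(344,254),(344,480),(605,360)]),.028)
"
```

```text
w14 [[0.6446 0.1296]
 [0.6437 0.0981]
 [0.6455 0.1611]
 [0.6139 0.1305]
 [0.6769 0.1286]
 [0.6447 0.2004]]
```

Request:
move_arm([
  [-1.5,-1.5,50,0],
  [-1.5,-1.5,100,0],
  [-1.5,-1.5,150,0],
  [-1.5,-1.5,185,0],
  [-1.5,-1.5,202,0],
  [-1.5,-1.5,210,0],
  [-1.5,-1.5,210,0],
  [-1.5,-1.5,210,0],
], grip=78)

```text
clock: 27.1
position: [0.6458, 0.1295, 0.1851]
ee_rot: [0.039, 3.139, 0.001]
force: [0.3, -0.6, 0.7]
width: 0.851
```

Request:
move_arm([
  [0,0,0,0],
  [0,0,0,0],
  [0,0,0,0],
  [0,0,0,0],
  [0,0,0,0],
  [0,0,0,0],
], grip=50, grip_force=20)

```text
clock: 27.85
position: [0.6455, 0.1294, 0.1844]
ee_rot: [0.039, 3.141, 0.001]
force: [-1.1, -0.4, 6.3]
width: 0.693
```

```bash
python3 look.py w15
```

```text
27.85 [0.6455 0.1294 0.1844] [[-0.9997  0.025  -0.0008]
 [ 0.025   0.9997  0.0004]] [-0.5957  0.7695  0.5022  1.7118 -0.4923  0.788   1.6872] [-1.134  -0.3956  6.3129] 0.6926723376660128
```

View pics/w15.png

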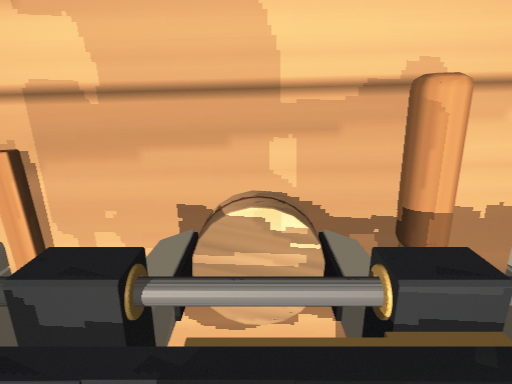

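Request:
move_arm([
  [0,0,-30,0],
  [0,0,-80,0],
  [10,-20,-130,0],
  [30,-60,-170,0],
  [55,-110,-215,0],
  [80,-160,-215,0],
  [105,-210,-215,0],
  [130,-260,-215,0],
  [155,-310,-215,0],
  [177,-354,-215,0],
  [177,-354,-215,0],
  [177,-354,-215,0],
])

```text
clock: 29.4
position: [0.4596, -0.2198, 0.3986]
ee_rot: [0.04, 3.141, 0.001]
force: [0.7, 0.7, -0.8]
width: 0.694
```

```bash
python3 look.py w16; python3 -c "
from h import *
crop('w16',170,60,370,210,4,'w16c')"
```

```text
29.4 [ 0.4596 -0.2198  0.3986] [[-0.9997  0.0252 -0.0001]
 [ 0.0252  0.9997  0.0006]] [-0.2431  0.2917  0.7486  1.9018 -0.2303  1.0353  2.1487] [ 0.7207  0.7197 -0.7816] 0.6940059553021356
```

View pics/w16.png

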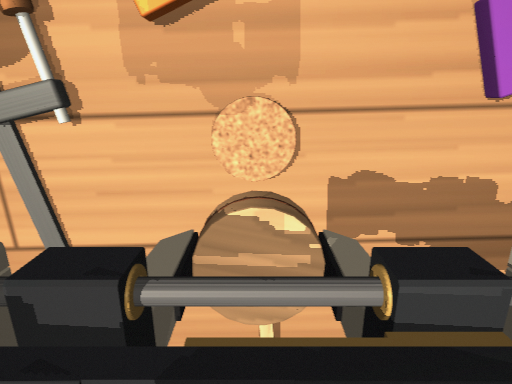

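View pics/w16c.png

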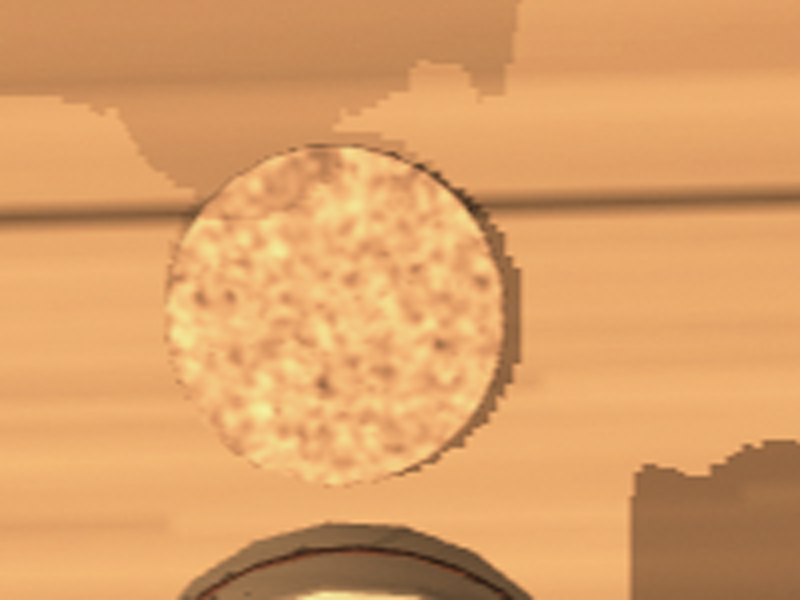

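```bash
python3 -c "
from h import *
f=lambda a:(np.array(a)+.5)/4-.5+[170,60]
pt('w16',f([(335,315),(166,315),(503,315),(335,146),(335,484)]),.012)
"
```

```text
w16 [[ 0.4285 -0.2228]
 [ 0.4272 -0.2702]
 [ 0.4298 -0.1757]
 [ 0.3831 -0.2214]
 [ 0.4775 -0.2243]]
```

Request:
move_arm([
  [29,-4,30,0],
  [29,-4,80,0],
  [29,-4,130,0],
  [29,-4,170,0],
  [29,-4,188,0],
  [29,-4,197,0],
  [29,-4,200,0],
  [29,-4,201,0],
  [29,-4,201,0],
])

```text
clock: 30.58
position: [0.4307, -0.2233, 0.1983]
ee_rot: [0.039, 3.14, -0.0]
force: [0.5, -0.1, -1.4]
width: 0.691
```

```bash
python3 look.py w17
```

```text
30.575 [ 0.4307 -0.2233  0.1983] [[-0.9997  0.0246 -0.0012]
 [ 0.0246  0.9997 -0.0001]] [-0.0245  0.5525  0.5357  2.1483 -0.5225  0.5674  2.4413] [ 0.5343 -0.0812 -1.377 ] 0.6910340488459218
```

View pics/w17.png

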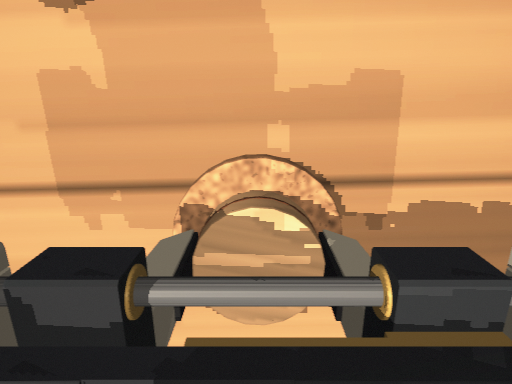

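Request:
move_arm([
  [0,0,1,0],
  [0,0,1.3,0],
  [0,0,1.3,0],
])

```text
clock: 31.0
position: [0.4304, -0.2234, 0.1964]
ee_rot: [0.039, 3.141, 0.0]
force: [0.2, -0.2, -0.8]
width: 0.693
```

Request:
move_arm([
  [0,0,0.6,0],
  [0,0,0.6,0],
])

```text
clock: 31.25
position: [0.4303, -0.2235, 0.1962]
ee_rot: [0.039, 3.141, 0.001]
force: [-2.4, 1.7, 9.3]
width: 0.692
```

Request:
move_arm([
  [0,0,0,0],
  [0,0,0,0],
  [0,0,0,0],
  [0,0,0,0],
], grip=82)

```text
clock: 31.75
position: [0.4304, -0.2234, 0.1958]
ee_rot: [-0.039, -3.141, -0.0]
force: [0.8, -0.3, -0.3]
width: 0.888
```

Request:
move_arm([
  [0,0,-20,0],
  [0,0,-60,0],
  [0,0,-110,0],
  [0,0,-160,0],
  [0,0,-200,0],
  [0,0,-200,0],
  [0,0,-200,0],
])

```text
clock: 32.62
position: [0.4302, -0.2231, 0.3953]
ee_rot: [-0.039, -3.141, -0.001]
force: [-0.9, -0.3, 0.2]
width: 0.889
```

```bash
python3 look.py w18; python3 -c "
from h import *
crop('w18',170,80,370,230,4,'w18c')"
```

```text
32.625 [ 0.4302 -0.2231  0.3953] [[-0.9997  0.0245  0.0002]
 [ 0.0245  0.9997  0.0006]] [-0.2692  0.2516  0.7918  1.9627 -0.2112  1.0109  2.1663] [-0.8867 -0.32    0.2325] 0.8886051419698745
```

View pics/w18.png

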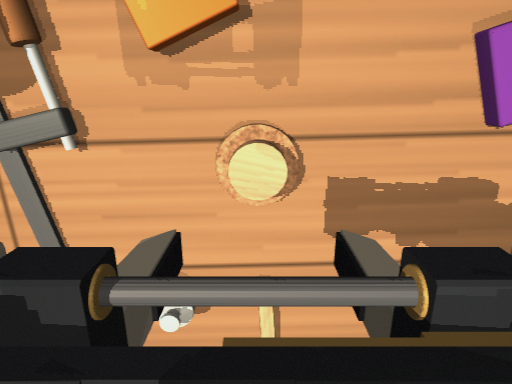

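View pics/w18c.png

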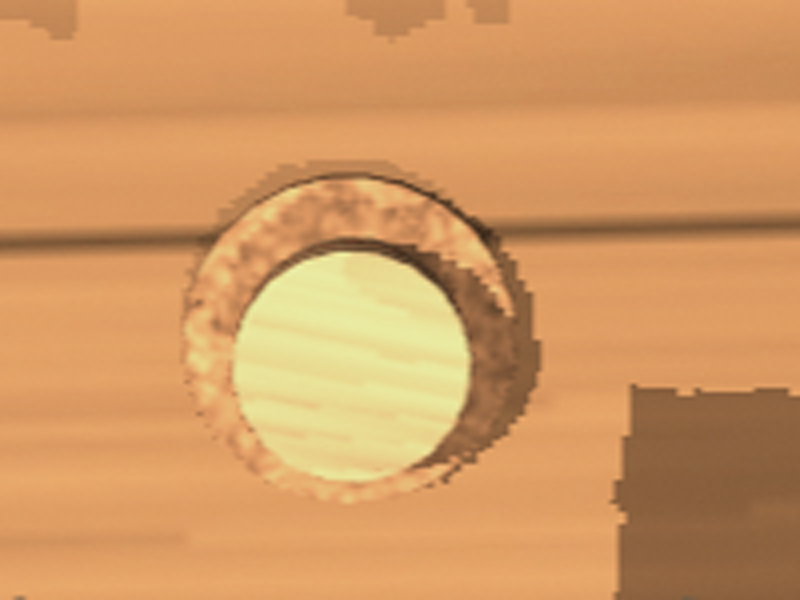

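```bash
python3 -c "
from h import *
f=lambda a:(np.array(a)+.5)/4-.5+[170,80]
X=lambda q,z:print(ray(*wpose('w18'),f(q),z), ray(*wpose('w18'),f(q),z).mean(0))
X([(233,367),(471,367),(352,252),(352,481)],.040)
X([(184,340),(518,340),(351,177),(351,502)],.012)
"
```

```text
[[ 0.4289 -0.2536]
 [ 0.4305 -0.1907]
 [ 0.3993 -0.2213]
 [ 0.4614 -0.2229]] [ 0.43   -0.2221]
[[ 0.4272 -0.2699]
 [ 0.4296 -0.1748]
 [ 0.3829 -0.2212]
 [ 0.4772 -0.2236]] [ 0.4292 -0.2224]
```

Request:
move_arm([
  [-35,-20,0,0.1],
  [-70,-40,0,0.2],
  [-105,-60,0,0.3],
  [-140,-80,0,0.3],
  [-177,-101,0,0.3],
  [-177,-101,0,0.3],
  [-177,-101,0,0.3],
])

```text
clock: 33.55
position: [0.6041, -0.3289, 0.3941]
ee_rot: [-0.509, -3.097, -0.001]
force: [0.2, -0.8, 0.3]
width: 0.899
```

```bash
python3 look.py w19; python3 -c "
from h import *
crop('w19',170,80,370,230,4,'w19c')"
```

```text
33.55 [ 0.6041 -0.3289  0.3941] [[-0.9474  0.3201  0.0029]
 [ 0.3201  0.9474 -0.    ]] [-0.0311  0.6387  0.7818  1.4555 -0.4592  1.2394  2.0476] [ 0.2424 -0.7647  0.2635] 0.8989390606860077
```

View pics/w19.png

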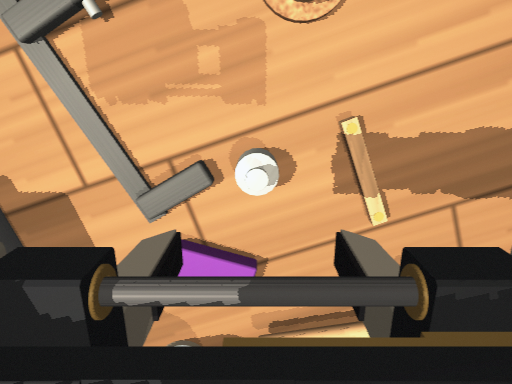

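View pics/w19c.png

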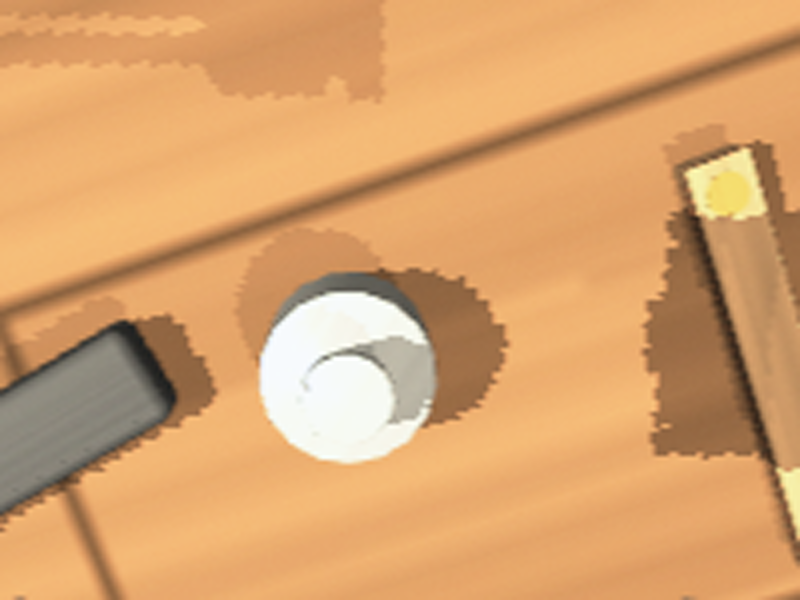

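```bash
python3 -c "
from h import *
f=lambda a:(np.array(a)+.5)/4-.5+[170,80]
X=lambda q,z:print(ray(*wpose('w19'),f(q),z), ray(*wpose('w19'),f(q),z).mean(0))
X([(260,377),(436,377),(348,291),(348,463)],.034)
X([(305,397),(393,397),(349,354),(349,440)],.058)
pt('w19',f([(175,395),(125,322)]),.03)
"
```

```text
[[ 0.5983 -0.3525]
 [ 0.6135 -0.3077]
 [ 0.5839 -0.3226]
 [ 0.6288 -0.3379]] [ 0.6061 -0.3302]
[[ 0.6019 -0.34  ]
 [ 0.6089 -0.3191]
 [ 0.595  -0.326 ]
 [ 0.616  -0.3332]] [ 0.6055 -0.3296]
w19 [[ 0.5964 -0.3768]
 [ 0.5732 -0.3823]]
```

Request:
move_arm([
  [-2,-0.5,20,0.17],
  [-2,-0.5,40,0.35],
  [-2,-0.5,60,0.53],
  [-2,-0.5,80,0.71],
  [-2,-0.5,90,0.8],
  [-2,-0.5,90,0.8],
  [-2,-0.5,90,0.8],
], grip=66)

```text
clock: 34.48
position: [0.6063, -0.3298, 0.3066]
ee_rot: [1.672, 2.659, 0.001]
force: [-0.3, 1.0, -0.6]
width: 0.719
```

```bash
python3 look.py w20
```

```text
34.475 [ 0.6063 -0.3298  0.3066] [[-0.4331  0.9014 -0.0004]
 [ 0.9014  0.4331  0.0006]] [-0.1015  0.7863  0.9308  1.5565 -0.6735  1.1451  1.4235] [-0.3133  1.0182 -0.6468] 0.7192368508351695
```

View pics/w20.png

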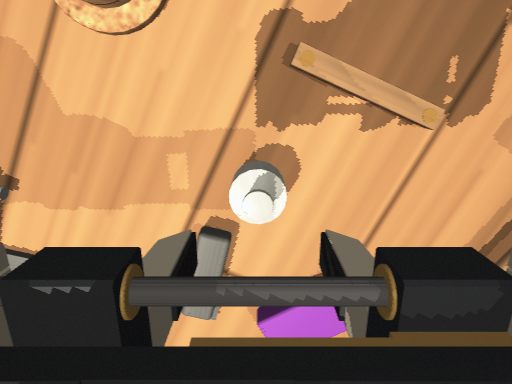

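Request:
move_arm([
  [0,0,40,0],
  [0,0,80,0],
  [0,0,105,0],
  [0,0,117,0],
  [0,0,123,0],
  [0,0,123,0],
  [0,0,123,0],
])

```text
clock: 35.4
position: [0.6069, -0.3302, 0.1839]
ee_rot: [1.674, 2.656, 0.0]
force: [0.3, 0.1, 0.2]
width: 0.72
```

Request:
move_arm([
  [0,0,0,0],
  [0,0,0,0],
  [0,0,0,0],
  [0,0,0,0],
  [0,0,0,0],
  [0,0,0,0],
], grip=30, grip_force=45)

```text
clock: 36.15
position: [0.6066, -0.3299, 0.1831]
ee_rot: [1.675, 2.657, 0.0]
force: [-0.6, 2.1, 5.7]
width: 0.508
```

```bash
python3 look.py w21
```

```text
36.15 [ 0.6066 -0.3299  0.1831] [[-0.4312  0.9022 -0.0002]
 [ 0.9022  0.4312  0.0003]] [-0.0523  0.9142  0.8247  1.6366 -0.7925  0.956   1.5063] [-0.55    2.1208  5.6749] 0.5083856634182677
```

View pics/w21.png

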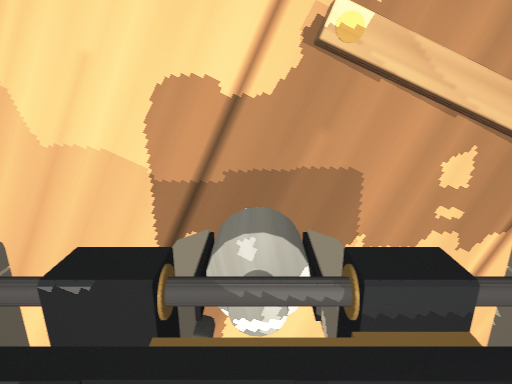

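Request:
move_arm([
  [0,0,-30,0],
  [0,0,-70,0],
  [0,0,-110,0],
  [30,-19,-120,-0.15],
  [60,-38,-120,-0.3],
  [90,-57,-120,-0.45],
  [120,-78,-120,-0.6],
  [150,-98,-120,-0.6],
  [173,-113,-110,-0.6],
  [173,-113,-80,-0.6],
  [173,-113,-80,-0.6],
  [173,-113,-80,-0.6],
])

```text
clock: 37.7
position: [0.4302, -0.2229, 0.2632]
ee_rot: [-0.816, -3.034, 0.001]
force: [0.9, -0.6, -3.6]
width: 0.511
```

```bash
python3 look.py w22
```

```text
37.7 [ 0.4302 -0.2229  0.2632] [[-0.8652  0.5014 -0.0001]
 [ 0.5014  0.8652 -0.0005]] [-0.2296  0.4926  0.818   2.1153 -0.5315  0.7478  1.9778] [ 0.9478 -0.5603 -3.5974] 0.5111669848098884
```

View pics/w22.png

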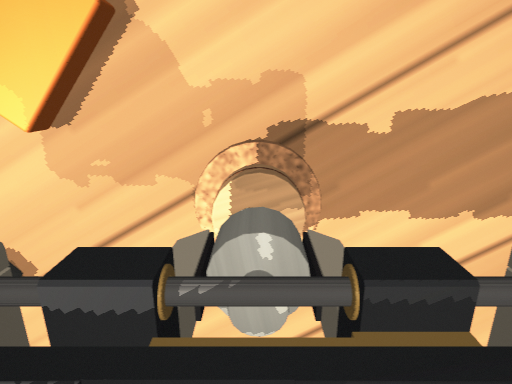

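Request:
move_arm([
  [0,0.5,18,0],
  [0,0.5,30,0],
  [0,0.5,36,0],
  [0,0.5,38,0],
  [0,0.5,39.5,0],
  [0,0.5,39.5,0],
])

```text
clock: 38.5
position: [0.4303, -0.2221, 0.2235]
ee_rot: [0.815, 3.034, 0.0]
force: [0.1, -0.0, -4.5]
width: 0.512
```

Request:
move_arm([
  [0,0,0.7,0],
  [0,0,0.7,0],
])

```text
clock: 38.75
position: [0.4304, -0.2222, 0.223]
ee_rot: [0.815, 3.033, 0.0]
force: [-0.7, 1.2, 1.7]
width: 0.509
```

Contact. Release and rise.

Request:
move_arm([
  [0,0,0,0],
  [0,0,0,0],
  [0,0,0,0],
  [0,0,0,0],
], grip=70)

```text
clock: 39.25
position: [0.4303, -0.2221, 0.2226]
ee_rot: [0.815, 3.034, -0.0]
force: [-1.0, 0.4, -0.4]
width: 0.756
```

Request:
move_arm([
  [0,0,-20,0],
  [0,0,-60,0],
  [0,0,-110,0],
  [0,0,-170,0],
  [0,0,-170,0],
  [0,0,-170,0],
])

```text
clock: 40.0
position: [0.4301, -0.2216, 0.3923]
ee_rot: [-0.814, -3.034, -0.001]
force: [0.8, 0.6, -0.3]
width: 0.762
```

```bash
python3 look.py w23; python3 -c "
from h import *
crop('w23',170,80,370,230,4,'w23c')
for n in ['side','scene']: cv2.imwrite(f'pics/{n}1.png',arm.get_image(n)[:,:,::-1])"
```

```text
40.0 [ 0.4301 -0.2216  0.3923] [[-0.8657  0.5005  0.0002]
 [ 0.5005  0.8657  0.0008]] [-0.4222  0.3046  1.0122  1.9768 -0.3038  1.0211  1.7777] [ 0.8459  0.5621 -0.317 ] 0.7615520674871324
```

View pics/w23c.png

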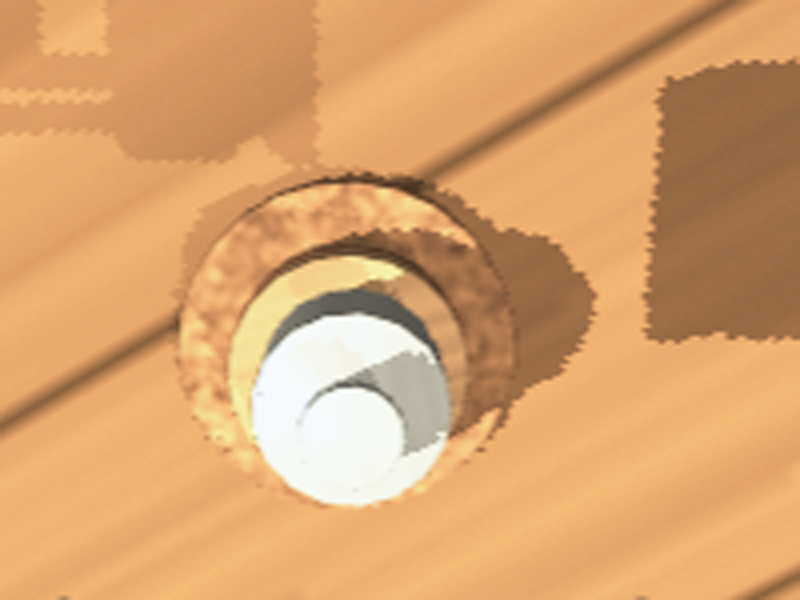

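View pics/side1.png

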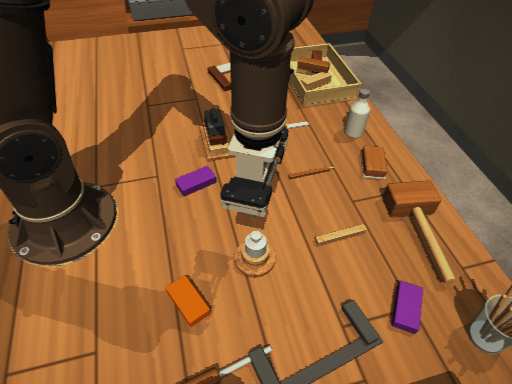

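View pics/scene1.png

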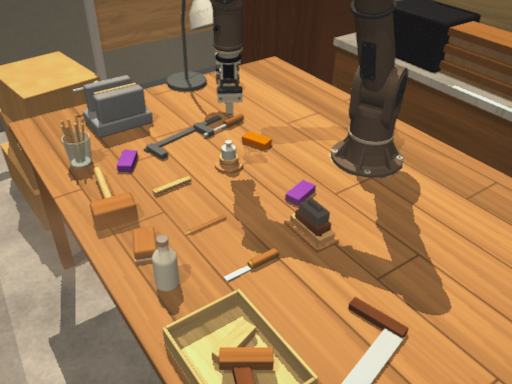

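```bash
python3 -c "
from h import *
f=lambda a:(np.array(a)+.5)/4-.5+[170,80]
X=lambda q,z:print(ray(*wpose('w23'),f(q),z).mean(0))
X([(252,410),(452,410),(353,313),(353,505)],.074)
X([(300,437),(405,437),(352,385),(352,490)],.098)
print(arm.observe()['clock'],arm.observe()['dq'])
arm.sign_off()
"
```

```text
[ 0.4312 -0.2214]
[ 0.4309 -0.2212]
40.15 [ 0.0031  0.0041  0.001  -0.0038  0.0017  0.0027 -0.0026]
the job is handed in; nothing more can be done
```

I built both stacks in the order you gave, set every piece down before letting go, and handed the job in at about 40 s of the 128 s. The sign-off gave no verdict, so the result rests on my own measurements below.

| Piece | Resting on | Offset from the centre below |
|---|---|---|
| Panel (holes up) | rectangular bed | about 1 mm |
| Caul | panel | about 1 mm |
| Bar weight | caul | about 0.5 mm |
| Blank | round bed | about 1 mm |
| Knobbed weight | blank | about 1 mm |

- **Alignment:** each long piece is within about 0.5° of the one below it. The offsets and angles come from wrist-camera pictures taken after each release.
- **Bystanders:** the final scene and side pictures show the pencil and the folding rule where they started. In the side picture the arm partly hides the chisel, but the scene picture shows it in place. I checked these three only by eye.
- **Disagreements:** my first estimates from the fixed scene and side cameras differed by 8 to 20 mm. I used them only for rough approach and took every grasp and placing position from the wrist camera. The closed gripper also read 46.7 mm on the 48 mm knobbed weight.
- **Close margins:** joint 3 drifted up to 1.26 of its 1.32 limit during the bar weight, then came back down.

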